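# Clear the lock box and hold its spring key turned

## Task

Lift the canister by its handle off the lock box and set it down gently, upright, on the table beside the box. Then take the key from its wooden stand, push it fully home into the keyhole in the box's top (the pins are sticky, so wiggle it past them) and turn it clockwise, seen from above, as far as it goes, nearly a quarter turn. The lock springs back, so finish still gripping the key and holding it turned; leave the other things on the table where they are.

Things in the scene. Friction and masses are not known exactly. Their poses are not given: they have to be found in the camera images.
- canister: empty round steel canister, 75 mm across, rim 72 mm up, 0.2 to 0.35 kg, standing on the lock box over the keyhole. Origin: centre of its underside, z up. A fixed handle arches over the mouth along the canister's y; its grip bar on the axis is 12 mm thick (x), 46 mm long (y), 16 mm high, from 113 to 129 mm above the origin.
- lock_box: fixed grey sheet-metal lock box on the table, 130 (x) x 110 (y) x 60 mm high; keyhole in the middle of its top. Origin: centre of its underside, z up, x and y along its sides. The top plate is 8 mm thick: the key can turn only once its tip is over 20 mm below the top face, when the bit is clear below the plate.
- keyhole (a point): centre of the keyhole, level with the box's top face; axes as the lock box. Vertical slot 23 (x) x 9 (y) mm with a 2.5 mm chamfer; below the top plate the turning cylinder carries on with a slot 22.5 x 7.5 mm, floor 24 mm below the top face. Two sticky pins stand into it from the long sides: about 15 and 19 mm down a straight push takes some 5 to 15 N, wiggling much less.
- cylinder (a joint): angle of the lock's cylinder under the keyhole: 0 at rest (slot in line with the keyhole), grows as it is turned clockwise seen from above, stop at 1.4 rad. A spring (under 0.1 N m) turns it back if let go. The key has up to 0.1 rad of play in it.
- key: key, 70 mm long, 0.06 kg, upright in the key stand, bow up. Origin: middle of its tip (lower end), z up. From the tip: flat bit 20 (x) x 6 (y) x 12 mm, its lowest 5 mm only 17 x 3.6 mm; shank 6 mm thick; from 34 to 70 mm a flat black bow 34 (x) x 12 (y) mm, gripped across y. Same either way round (half turn about z); goes in with its x along the keyhole's x.
- key_stand: fixed wooden block 66 (x) x 56 (y) x 34 mm high with a slot 22 (x) x 8 (y) mm, 26 mm deep, in its top, where the key stands, tip 8 mm above the table. Origin: centre of its underside, z up. The table between it and the lock box is free straight ahead of the robot, around x = 0.43, y = -0.01 (a neighbouring table, 40 mm higher, begins beyond x = 0.48).
- stapler: desk stapler, 136 x 37 x 50 mm; a bystander to be left alone. Origin: centre of its underside.
- till_roll_a: till roll standing on end, 48 mm across, 57 mm high; a bystander to be left alone. Origin: centre of its underside.
- staples_box: small box of staples, 36 x 58 x 24 mm; a bystander to be left alone. Origin: centre of its underside.
- tape_measure: tape measure standing on its edge, 28 x 69 x 62 mm; a bystander to be left alone. Origin: centre of its underside.
- red_case: spectacle case, 131 x 62 x 34 mm; a bystander to be left alone. Origin: centre of its underside.
- eraser: eraser in a card sleeve, 19 x 42 x 12 mm; a bystander to be left alone. Origin: centre of its underside.

How it is judged (in metres and radians):
On the way, in this order (a step that is already met when the one before it is completed fails the run):
1. the canister is held clear of the lock box by the gripper, upright (height (world z) of canister above 0.07 m and contact force between the fingers and canister above 0.5 N and angle between canister's own z axis and vertical below 0.35 rad), for 0.1 s.
2. the canister stands upright on the table beside the box, let go (height (world z) of canister below 0.008 m and angle between canister's own z axis and vertical below 0.1 rad and contact force between the fingers and canister below 0.3 N and linear speed of canister below 0.03 m/s and horizontal distance between canister and lock_box below 0.4 m), for 0.2 s.
3. the key is fully home in the keyhole, not yet turned (z of key in the frame of keyhole below -0.0195 m and horizontal distance between key and keyhole below 0.005 m and angle between key's own z axis and vertical below 0.15 rad and value of joint cylinder below 0.3 rad and angle between the x axis of key and the x axis of keyhole, either way round below 0.35 rad), for 0.1 s.
At the end, for the whole second after the job is handed in: Key tip 19.5 mm or more below the box top, within 5 mm of the keyhole centre, upright to 0.15 rad; cylinder past 1.2 rad of 1.4; fingers still grip the key (over 2 N); canister let go, at rest, upright to 0.1 rad on the table within 0.40 m of the box (all of step 2 and z of key in the frame of keyhole below -0.0195 m and horizontal distance between key and keyhole below 0.005 m and angle between key's own z axis and vertical below 0.15 rad and value of joint cylinder above 1.2 rad and contact force between the fingers and key above 2 N and velocity of joint cylinder below 0.2 rad/s); the arm keeps its last pose, push and grip.
It fails at once if the canister is tipped (over 0.6 rad) (angle between canister's own z axis and vertical above 0.6 rad).
It fails at once if the canister is dropped (falls free faster than 0.6 m/s) (linear speed of canister above 0.6 m/s and contact force between the fingers and canister below 0.2 N).
It fails at once if a bystander is moved more than 40 mm (distance of any of stapler, till_roll_a, staples_box, tape_measure, red_case, eraser from where it was at the start of the episode above 0.04 m).
It also fails if it takes over 69 s, if anything falls off the work surface, if the arm or the gripper's body presses on something with over 40 N, if the wrist force passes 120 N, or if a joint passes its speed limit or range.

## Robot

A 6-joint arm with a two-finger parallel gripper is mounted at the origin on the work surface; the furniture and walls round the work are solid. World frame = base frame: x ahead of the robot, y to its left, z up, the work surface at z = 0. Lengths are in mm, angles in rad, forces in N, time in s.
With the tool pointing down it reaches from about 350 to 875 mm from the base axis. Payload 15.5 kg.
Tool frame: the origin (TCP) lies on the centre line of the jaws, within the pads' length; the fingertips stand 8 mm ahead of it and the grasp point (between the pads) lies 11 mm behind it (ctrl.nose_length is the distance from the TCP to the fingertips, in mm); z points along the fingers, y is the line along which they close (so a half turn about z gives the same grasp; the last joint's range is limited). The gripper opens to 85 mm and grips with 20 to 120 N. Pads are 22 mm wide; open, the fingers measure 114 mm over their backs; the gripper's body (76 mm by 85 mm) begins 54 mm behind the grasp point. The pads swing forward as they close: fully open they stand 13 mm farther back than shut.
Start: joints at [1.115, 0.494, 1.345, -0, 1.302, -0.096], TCP at [220.05, 584.982, 218.377] pointing down, gripper open.
Joint ranges: [-2.91, 2.91], [-0.82, 2.16], [0.22, 2.67], [-1.22, 4.37], [0.12, 2.79], [-3.08, 3.08]. Speed limits (rad/s): [1.89, 1.89, 2.57, 3.01, 3.01, 3.01].

## Interface

Orientations are given as a rotation vector (axis times angle).
In Python, from plant import ctrl, vision gives the robot as it stands. Calls block until the motion is done:
- ctrl.movep(position, orientation): joint-space move of the TCP to a pose.
- ctrl.servo_line(position, frame=None, speed=150): straight line of the TCP; frame=None keeps the orientation; speed is the mean speed in mm/s.
- ctrl.set_joints(angles): joint-space move.
- ctrl.set_gripper(opening, squeeze=None): finger opening in mm; squeeze is the grip in N (None keeps the last); returns when the fingers have stopped.
- ctrl.wait(seconds).
- ctrl.solve_ik(position, orientation): joint angles nearest the present ones, or None.
- vision.camera(name): name is "scene" or "top" or "wrist"; returns a dict with "frame" (400x640x3 uint8, red, green, blue), "fx", "fy", "cx", "cy" (pixels), "origin" and "attitude" of the camera in the world. Camera axes: x right, y up, looking along -z (the intrinsics and any distortion apply to the point x, -y, -z); pixel columns grow to the right and rows downward; lengths in mm; the calibration is good to about 2 mm. A picture is of the moment at which its call begins. There is no depth.
A pose or a line that the arm cannot do raises ctrl.MotionError and nothing moves.
- ctrl.finish_job(): hands the job in; it is judged then, once.
Readings, each from a call of its own:
- ctrl.current_t(): time.
- ctrl.current_joint_pos(): joint angles.
- ctrl.current_qd(): joint speeds.
- ctrl.current_effort(): joint torques, N m.
- ctrl.current_tcp_pos(): TCP position.
- ctrl.current_tcp_rot(): TCP orientation.
- ctrl.current_ft_force(): force on the tool from outside, world axes, zero at the start.
- ctrl.current_moment(): the same for the moment, N m.
- ctrl.current_grip_width(): finger opening in mm.
- ctrl.current_gripper_force(): force on a finger pad.
Only numpy, scipy, OpenCV 4.12 (cv2) and the standard library are available. Lean on these libraries where they do the work, as an engineer would, in place of code of your own. Each camera call takes 0.05 s, during which the arm holds its last target. There are 200 camera calls.

## Working session

There is one attempt and no reset: what is moved stays moved. The work goes in short steps, each a Python script; the robot and the scene stay as the last script left them, time stands still between calls to the robot, and variables do not carry over. Pictures are saved under pics/ and viewed, at most 10 in all, crops included, and the job is handed in when it is done.

```bash
ls; mkdir -p pics
python3 - <<'E'
from plant import ctrl, vision
import cv2,numpy as np,pickle
d={}
for n in ["scene","top","wrist"]:
    c=vision.camera(n); d[n]=c
    cv2.imwrite(f"pics/{n}0.png",c["frame"][:,:,::-1])
    print(n,{k:(v if k!='frame' else 0) for k,v in c.items()})
pickle.dump(d,open('cams0.pkl','wb'))
print(ctrl.current_t(),ctrl.nose_length,ctrl.current_tcp_rot(),ctrl.current_grip_width())
E
```

```text
pics
scene {'frame': 0, 'fx': 360.8104320930514, 'fy': 360.8104320930514, 'cx': 322.37237426577076, 'cy': 200.06255234688936, 'origin': array([-287.75585614, -897.68483928,  773.8152053 ]), 'attitude': array([ 0.96535243, -0.36965452, -0.61739672])}
top {'frame': 0, 'fx': 464.58635294252684, 'fy': 464.58635294252684, 'cx': 316.17154900416534, 'cy': 203.25144203885858, 'origin': array([ 330.3726766 ,  -56.68557946, 1524.2787863 ]), 'attitude': array([ 0.06336999, -0.04924013, -1.59262389])}
wrist {'frame': 0, 'fx': 306.59308405461934, 'fy': 306.59308405461934, 'cx': 324.2298717960982, 'cy': 201.8337308997242, 'origin': array([153.89722622, 609.60571449, 372.40735951]), 'attitude': array([-0.24189691, -0.16569086,  1.20297317])}
0.15 8.0 [-5.62109223e-01 -3.09062920e+00  1.36646853e-03] 85.44512775837698
```

View pics/top0.png

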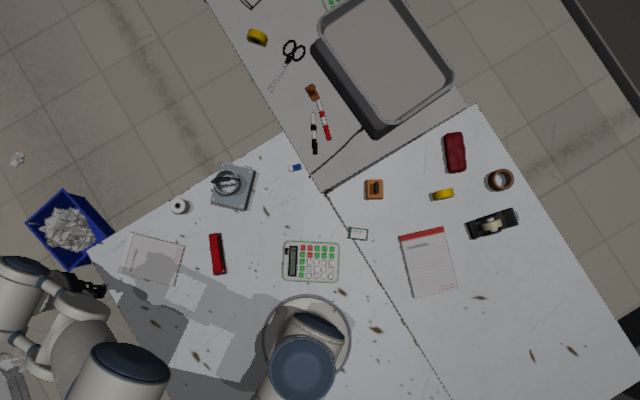

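View pics/scene0.png

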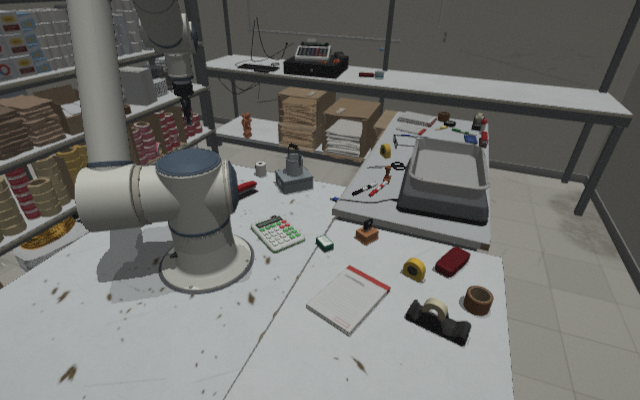

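Top view: lock box with the canister at (233,187), key stand at (374,189), stapler (217,254), till roll (179,205), eraser (295,167). Next, measure the box, canister and stand with masks.

```bash
cat > h.py <<'E'
import numpy as np,cv2
from scipy.spatial.transform import Rotation as R
def ray(c,u,v):
    d=np.array([(u-c['cx'])/c['fx'],-(v-c['cy'])/c['fy'],-1.])
    return R.from_rotvec(c['attitude']).apply(d)
def onz(c,u,v,z):
    d=ray(c,u,v); o=c['origin']; return (o+d*(z-o[2])/d[2])[:2]
def proj(c,p):
    q=R.from_rotvec(c['attitude']).inv().apply(np.asarray(p,float)-c['origin'])
    return np.array([c['cx']-c['fx']*q[0]/q[2],c['cy']+c['fy']*q[1]/q[2]])
def down(yaw):  # tool pointing down, tool y (closing line) at angle yaw from world x
    y=np.array([np.cos(yaw),np.sin(yaw),0]); z=np.array([0,0,-1.])
    return R.from_matrix(np.c_[np.cross(y,z),y,z]).as_rotvec()
E
python3 - <<'E'
import pickle; from h import *
d=pickle.load(open('cams0.pkl','rb')); c=d['top']; s=d['scene']
for n,p in dict(box=(233,187,60),stand=(374,189,34),stapler=(217,254,50),roll=(179,205,57),eraser=(295,167,12),staples=(358,233,24)).items(): print(n,onz(c,*p))
f=c['frame'][:,:,::-1]; 
a=cv2.resize(f[150:225,190:290],None,fx=6,fy=6,interpolation=cv2.INTER_CUBIC)[:, :]
b=cv2.resize(f[170:210,345:405],None,fx=6,fy=6,interpolation=cv2.INTER_CUBIC)
g=s['frame'][:,:,::-1]
im=np.zeros((450,600+0,3),np.uint8); im[:]=a
cv2.imwrite('pics/a.png',im)
e=cv2.resize(g[135:200,260:330],None,fx=4,fy=4,interpolation=cv2.INTER_CUBIC); e2=cv2.resize(g[205:250,345:390],None,fx=5,fy=5,interpolation=cv2.INTER_CUBIC)
W=np.zeros((510,800,3),np.uint8)
W[:240,:360]=b; W[245:245+260,:280]=e; W[245:470,370:595]=e2
cv2.imwrite('pics/b.png',W)
E
```

```text
box [493.09263267 218.02142519]
stand [ 478.92788873 -231.64892477]
stapler [282.34687329 272.60292368]
roll [439.98452883 390.82852011]
eraser [559.68363412  22.52242539]
staples [ 338.82668263 -176.9493469 ]
```

View pics/a.png

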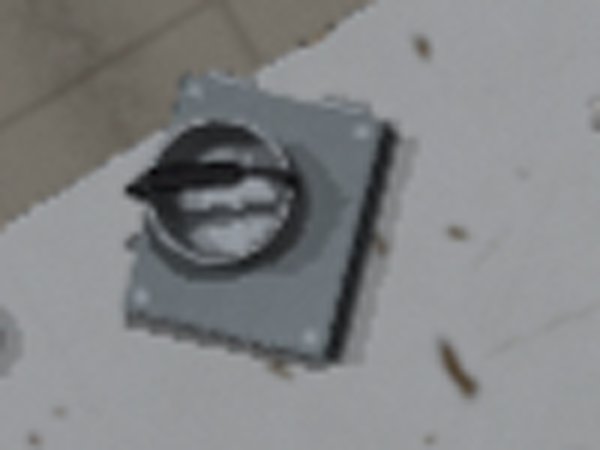

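View pics/b.png

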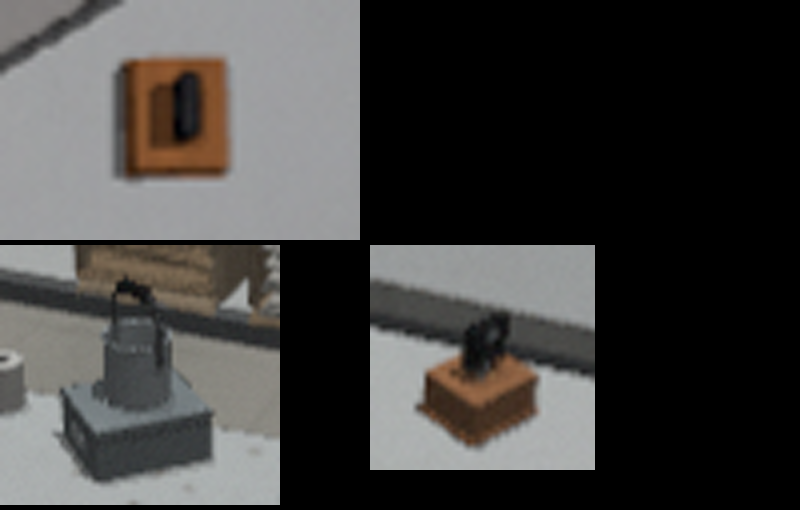

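Canister rim is a circle at full-image (226.8,182.2), handle running roughly horizontally in the image; box screws average (232.0,185.6); stand at (374,189) with its key upright. Take a closer wrist look at the canister.

Run:
```python
import pickle; from h import *
d=pickle.load(open('cams0.pkl','rb')); c=d['top']; w=d['wrist']
def P(x,y,z,x0=190,y0=150,k=6): return onz(c,(x+.5)/k-.5+x0,(y+.5)/k-.5+y0,z)
sc=[P(195,90,60),P(362,130,60),P(312,337,60),P(140,297,60)]
for q in sc: print('screw',q)
print('boxc',np.mean(sc,0),'yaw',np.degrees(np.arctan2(*((sc[0]-sc[3]+sc[1]-sc[2])[::-1]))), np.linalg.norm(sc[0]-sc[3]),np.linalg.norm(sc[0]-sc[1]))
print('rim',P(221,193,132),P(146,193,132)-P(296,193,132)); print('bar',P(207,173,189))
print('stand',P(178,113,34,345,170),'key',P(187,105,78,345,170),'corners',[P(*q,34,345,170) for q in [(128,62),(227,60),(228,168),(130,168)]])
Rt=R.from_rotvec([-5.62109223e-01,-3.09062920e+00,1.36646853e-03]); t=np.array([220.05,584.982,218.377])
rel=Rt.inv().apply(w['origin']-t); Rr=Rt.inv()*R.from_rotvec(w['attitude'])
print(rel,Rr.as_matrix()); pickle.dump((rel,Rr.as_rotvec()),open('rel.pkl','wb'))
from plant import ctrl
b=np.mean(sc,0)
import itertools
for yaw in np.radians([0,70,80,90,-80,-90,-100]):
    for xyz in [(P(207,173,189)[0],P(207,173,189)[1],320),(430,-10,180),(479,-232,180)]:
        q=ctrl.solve_ik(xyz,down(yaw)); print(round(np.degrees(yaw)),xyz[0],None if q is None else np.round(q,2))
```

```text
screw [565.67138135 252.16940128]
screw [542.18098036 163.66683218]
screw [432.8358845  191.38735638]
screw [456.08947992 282.12508681]
boxc [499.19443153 222.33716916] yaw -14.759187787017435 113.602536140786 91.5669354965653
rim [501.49286681 224.27757098] [ 1.76909786 75.63432207]
bar [504.36416923 219.46701138]
stand [ 480.79533241 -232.51131198] key [ 480.43027649 -232.13115882] corners [array([ 508.9458646, -206.5384347]), array([ 508.78198303, -259.68779575]), array([ 450.57882964, -258.33746689]), array([ 451.78766895, -205.90244139])]
[  70.60226106   -0.3848538  -154.02285891] [[-1.18035721e-04  9.62207789e-01  2.72316280e-01]
 [ 9.99999893e-01 -8.26284324e-06  4.62646891e-04]
 [ 4.47412549e-04  2.72316306e-01 -9.62207685e-01]]
0 504.36416923269815 [ 0.3   0.3   1.38 -0.    1.46  0.3 ]
0 430 [-0.16  0.27  1.85 -0.    1.02 -0.16]
0 479 [-0.56  0.41  1.62 -0.    1.11 -0.56]
70 504.36416923269815 [ 0.3   0.3   1.38  0.    1.46 -0.92]
70 430 [-0.16  0.27  1.85 -0.    1.02 -1.38]
70 479 [-0.56  0.41  1.62 -0.    1.11 -1.78]
80 504.36416923269815 [ 0.3   0.3   1.38 -0.    1.46 -1.09]
80 430 [-0.16  0.27  1.85  0.    1.02 -1.56]
80 479 [-0.56  0.41  1.62  0.    1.11 -1.96]
90 504.36416923269815 [ 0.3   0.3   1.38 -0.    1.46 -1.27]
90 430 [-0.16  0.27  1.85 -0.    1.02 -1.73]
90 479 [-0.56  0.41  1.62  0.    1.11 -2.13]
-80 504.36416923269815 [ 0.3   0.3   1.38 -0.    1.46  1.7 ]
-80 430 [-0.16  0.27  1.85 -0.    1.02  1.23]
-80 479 [-0.56  0.41  1.62 -0.    1.11  0.83]
-90 504.36416923269815 [ 0.3   0.3   1.38 -0.    1.46  1.87]
-90 430 [-0.16  0.27  1.85 -0.    1.02  1.41]
-90 479 [-0.56  0.41  1.62 -0.    1.11  1.01]
-100 504.36416923269815 [ 0.3   0.3   1.38 -0.    1.46  2.05]
-100 430 [-0.16  0.27  1.85 -0.    1.02  1.58]
-100 479 [-0.56  0.41  1.62 -0.    1.11  1.18]
```

Run:
```python
from plant import ctrl,vision; from h import *
import pickle
ctrl.movep([503,222,320],down(0)); c=vision.camera('wrist'); pickle.dump(c,open('w1.pkl','wb'))
print(ctrl.current_t(), proj(c,[503,222,180]),proj(c,[500,222,60]))
cv2.imwrite('pics/w1.png',c['frame'][:,:,::-1])
```

```text
1.925 [326.21624094 189.03114054] [323.60237586 168.51107324]
```

View pics/w1.png

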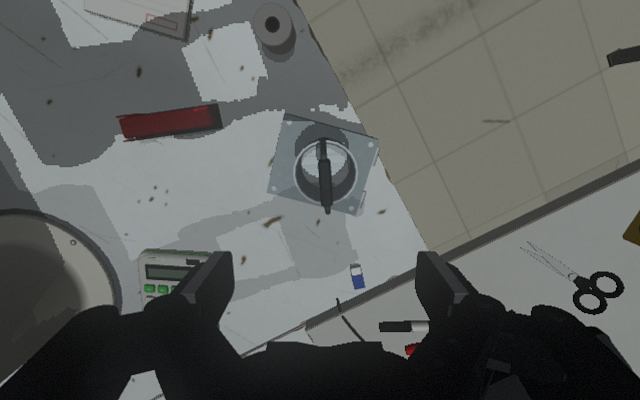

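Wrist view: canister circle at about (325,171), dark handle from (323,140) to (328,213) with its thick grip about rows 158–206; box screws near (288,117),(370,145),(357,208),(274,188).

Run:
```python
import pickle; from h import *
c=pickle.load(open('w1.pkl','rb')); f=c['frame']
g=f.max(2)
rows=[]
for r in range(138,216,2):
    x=np.where(g[r,305:346]<70)[0]+305
    if len(x): rows.append((r,x.min(),x.max(),len(x)))
print(rows)
# box mask: top plate colour
S=[(288,117),(370,145),(357,208),(274,188)]
W=[onz(c,*p,60) for p in S]; print(np.round(W,1),np.mean(W,0)); W=np.array(W)
for i in range(4): print(np.linalg.norm(W[i]-W[i-1]),np.degrees(np.arctan2(*(W[i]-W[i-1])[::-1])))
for r in (160,183,205): print(onz(c,325.5,r,189))
```

```text
[(138, np.int64(317), np.int64(332), 16), (140, np.int64(313), np.int64(338), 21), (142, np.int64(309), np.int64(340), 12), (144, np.int64(307), np.int64(342), 12), (146, np.int64(316), np.int64(325), 7), (148, np.int64(320), np.int64(325), 6), (150, np.int64(320), np.int64(325), 6), (152, np.int64(320), np.int64(325), 6), (154, np.int64(320), np.int64(325), 6), (156, np.int64(321), np.int64(325), 4), (158, np.int64(321), np.int64(326), 4), (160, np.int64(319), np.int64(328), 10), (162, np.int64(319), np.int64(329), 11), (164, np.int64(318), np.int64(329), 12), (166, np.int64(318), np.int64(329), 12), (168, np.int64(319), np.int64(329), 11), (170, np.int64(319), np.int64(330), 12), (172, np.int64(319), np.int64(330), 12), (174, np.int64(319), np.int64(330), 12), (176, np.int64(319), np.int64(331), 13), (178, np.int64(305), np.int64(345), 15), (180, np.int64(305), np.int64(345), 18), (182, np.int64(305), np.int64(345), 22), (184, np.int64(305), np.int64(345), 30), (186, np.int64(305), np.int64(345), 39), (188, np.int64(305), np.int64(345), 41), (190, np.int64(305), np.int64(345), 41), (192, np.int64(305), np.int64(345), 41), (194, np.int64(306), np.int64(343), 38), (196, np.int64(308), np.int64(341), 34), (198, np.int64(312), np.int64(338), 27), (200, np.int64(316), np.int64(333), 18), (202, np.int64(321), np.int64(332), 12), (204, np.int64(321), np.int64(332), 12), (206, np.int64(323), np.int64(329), 7), (208, np.int64(325), np.int64(329), 5), (210, np.int64(325), np.int64(329), 5), (212, np.int64(326), np.int64(329), 4)]
[[453.6 289.6]
 [561.9 253.7]
 [547.2 165.8]
 [431.2 194.6]] [498.46830369 225.94286503]
97.56137643374548 76.75614448835212
114.08844556808603 -18.311375097607485
89.11720674539039 -99.4598502358167
119.53249058048834 166.0663976709039
[502.19396823 251.92689088]
[502.250868  230.0435353]
[502.30756872 208.23673736]
```

Run:
```python
from plant import ctrl,vision; from h import *
o=down(np.radians(4))
for p in ([502,227,170],[430,-10,240],[430,-10,108]): print(ctrl.solve_ik(p,o) is not None)
ctrl.movep([502,227,240],o)
ctrl.servo_line([502,227,170],speed=120)
print('preF',ctrl.current_ft_force())
ctrl.set_gripper(0,50)
print(ctrl.current_grip_width(),ctrl.current_gripper_force(),ctrl.current_ft_force())
ctrl.servo_line([502,227,185],speed=40)
ctrl.wait(.2)
print(ctrl.current_t(),ctrl.current_grip_width(),ctrl.current_ft_force(),ctrl.current_moment(),ctrl.current_tcp_pos())
```

```text
True
True
True
preF [ 0.28911126  0.63782677 -0.54048284]
10.00433920777575 49.23974096775055 [ 1.65471551 -0.18531366  3.07296817]
4.475 9.906350958258095 [-0.099035   -0.45328276 -2.1859221 ] [ 0.01000094 -0.0302481   0.03118314] [501.84762116 226.94479151 184.78136149]
```

Run:
```python
from plant import ctrl,vision; from h import *
ctrl.servo_line([502,227,240],speed=150)
ctrl.servo_line([430,-10,240],speed=200)
ctrl.servo_line([430,-10,120],speed=120)
ctrl.wait(.1); f0=ctrl.current_ft_force()[2]; z=120
while z>104:
    z-=1; ctrl.servo_line([430,-10,z],speed=15)
    fz=ctrl.current_ft_force()[2]
    if fz-f0>2.0: break
print('contact',z,f0,fz,ctrl.current_tcp_pos())
ctrl.set_gripper(50); ctrl.wait(.1)
print(ctrl.current_grip_width(),ctrl.current_ft_force())
ctrl.servo_line([430,-10,230],speed=150)
c=vision.camera('top'); f=c['frame'][:,:,::-1]; cv2.imwrite('pics/t2.png',cv2.resize(f[130:230,190:400],None,fx=3,fy=3,interpolation=cv2.INTER_CUBIC))
print(ctrl.current_t())
# go look at the key
ctrl.movep([480,-215,230],down(np.pi/2)) if ctrl.solve_ik([480,-215,230],down(np.pi/2)) is not None else None
c=vision.camera('wrist'); import pickle; pickle.dump(c,open('w2.pkl','wb'))
cv2.imwrite('pics/w2.png',c['frame'][:,:,::-1]); print(ctrl.current_t(),ctrl.current_joint_pos())
```

```text
contact 110 -2.331078382227057 1.5731625692551183 [430.27629122 -10.03902914 110.10887934]
49.982175527830435 [0.14141196 0.34274245 0.91540281]
11.7
13.4583 [-5.34152714e-01  3.42380657e-01  1.57246929e+00  6.81845608e-05
  1.22702556e+00 -2.10465933e+00]
```

View pics/w2.png

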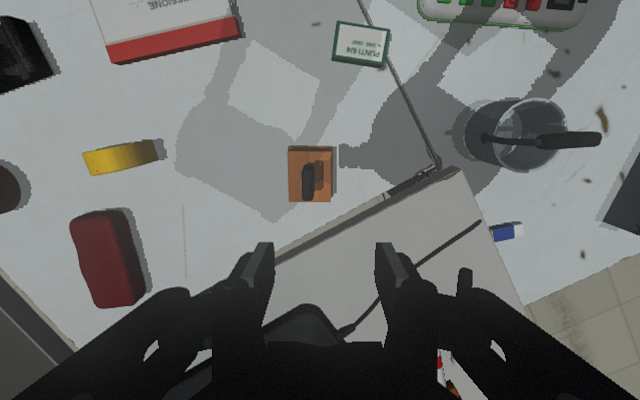

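View pics/t2.png

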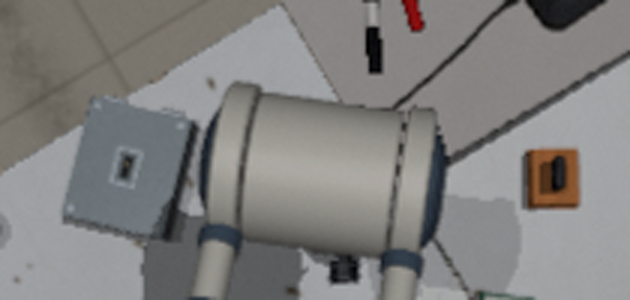

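Wrist view: stand (289–333,147–202), key bow dark at about (307,163–200), canister standing upright at (525,135). In the top crop the keyhole is at (125,167), i.e. full-image (231.5,185.4).

Run:
```python
import pickle; from h import *
c=pickle.load(open('w2.pkl','rb')); f=c['frame'].astype(int)
r0,c0=140,280; s=f[140:210,280:342]
st=((s[:,:,0]-s[:,:,2])>40).astype(np.uint8)
k=((s.max(2)<60)&((s[:,:,0]-s[:,:,2])<15)).astype(np.uint8)
for n,m in (('stand',st),('key',k)):
    cs,_=cv2.findContours(m,0,2); q=max(cs,key=cv2.contourArea); rc=cv2.minAreaRect(q); print(n,rc,cv2.boxPoints(rc)+[c0,r0])
for r in range(155,204,3):
    x=np.where(k[r-r0])[0]+c0; y=np.where(st[r-r0])[0]+c0; print(r,x.min() if len(x) else 0,x.max() if len(x) else 0,len(x),y.min() if len(y) else 0,y.max() if len(y) else 0, end=' | ')
print()
for z in (34,78): print(z,proj(c,[480,-232,z]))
print('c',[onz(c,307.5,r,78) for r in (164,200)])
print('stand corners',[onz(c,*p,34) for p in [(289,147),(333,147),(333,202),(289,202)]])
print('canister bar ends',onz(c,484,138,129),onz(c,600,139,129))
```

```text
stand ((28.999996185302734, 35.999996185302734), (43.99999237060547, 49.99999237060547), -0.0) [[287.         200.99999237]
 [287.         151.        ]
 [330.99999237 151.        ]
 [330.99999237 200.99999237]]
key ((27.5, 41.5), (35.0, 11.0), 90.0) [[302. 164.]
 [313. 164.]
 [313. 199.]
 [302. 199.]]
155 0 0 0 288 331 | 158 0 0 0 288 330 | 161 0 0 0 288 330 | 164 307 311 5 288 330 | 167 304 313 10 288 330 | 170 303 313 11 288 330 | 173 302 313 12 288 330 | 176 302 313 12 288 331 | 179 302 313 12 288 330 | 182 302 313 12 288 330 | 185 302 313 12 289 330 | 188 302 313 12 289 330 | 191 302 313 12 289 330 | 194 302 312 11 289 330 | 197 302 312 11 289 330 | 200 0 0 0 289 330 | 203 0 0 0 0 0 | 
34 [308.9237025 178.2604548]
78 [306.87712556 186.76624786]
c [array([ 456.58526203, -230.99823017]), array([ 494.06246213, -231.58050442])]
stand corners [array([ 444.04114407, -254.00927641]), array([ 444.07768058, -204.2689074 ]), array([ 508.70228258, -203.81101801]), array([ 508.66004178, -256.07374903])]
canister bar ends [427.50008417 -83.56449806] [428.37218235  11.51931343]
```

Run:
```python
from plant import ctrl,vision; from h import *
import pickle
o=down(np.pi/2); X,Y=478,-231.3
ctrl.set_gripper(50)
ctrl.movep([X,Y,110],o); ctrl.servo_line([X,Y,51],speed=90)
ctrl.set_gripper(0,60); print('grip',ctrl.current_grip_width(),ctrl.current_gripper_force(),ctrl.current_ft_force(),ctrl.current_tcp_pos())
ctrl.wait(.1)
ctrl.servo_line([X,Y,70],speed=40); print(ctrl.current_ft_force(),ctrl.current_grip_width())
ctrl.servo_line([X,Y,110],speed=100)
t=vision.camera('top') 
ctrl.servo_line([X-20,Y,230],speed=200)
y=np.radians(75.2); o=down(y); tx=np.array([-np.sin(y),np.cos(y)])
k=onz(pickle.load(open('cams0.pkl','rb'))['top'],231.5,185.4,60); print('keyhole est',k)
p=k-25*tx
ctrl.movep([*(p),250],o)
ctrl.servo_line([*p,143],speed=150)
c=vision.camera('wrist'); pickle.dump((c,ctrl.current_tcp_pos(),ctrl.current_tcp_rot()),open('w3.pkl','wb'))
cv2.imwrite('pics/w3.png',c['frame'][:,:,::-1]); print(ctrl.current_t(),ctrl.current_joint_pos(),ctrl.current_grip_width())
print(proj(c,[*k,60]),proj(c,[*p,100]))
s=vision.camera('scene'); pickle.dump(s,open('s3.pkl','wb')); t=vision.camera('top'); pickle.dump(t,open('t3.pkl','wb'))
```

```text
grip 9.975407642355377 60.78710675239563 [-0.45306923 -1.0733209   7.55540772] [ 478.33288534 -231.61549824   51.55477624]
[-0.04794133 -0.24252028 -0.6182812 ] 10.612704407398812
keyhole est [498.30861929 222.7420833 ]
20.125 [ 2.86803244e-01  4.95000285e-01  1.58236538e+00 -1.51690888e-05
  1.06256645e+00 -1.02552164e+00] 10.525598445213872
[324.02569478 174.37585909] [324.03435898 221.33974087]
```

View pics/w3.png

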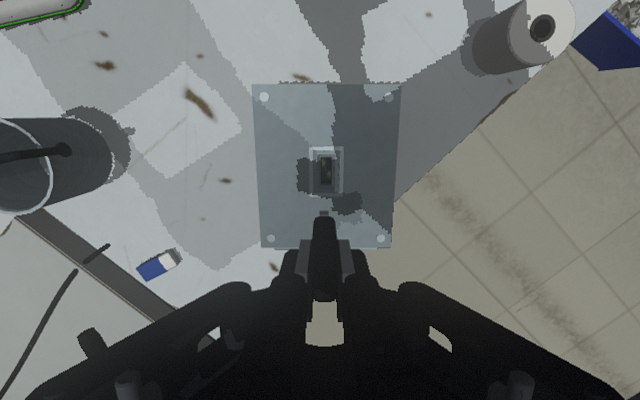

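Wrist view with the key held: box screws at (264,97),(389,98),(381,238),(271,238), keyhole plate around (326,171), key tip just visible at (324,213) below the bow at (323,240).

Run:
```python
import pickle; from h import *
c,t,rv=pickle.load(open('w3.pkl','rb')); f=c['frame'][:,:,::-1]
cr=cv2.resize(f[140:225,290:362],None,fx=7,fy=7,interpolation=cv2.INTER_NEAREST)
cr=np.clip(cr.astype(float)*1.5,0,255).astype(np.uint8); cv2.imwrite('pics/w3c.png',cr); print(cr.shape)
g=f.max(2).astype(int)
f2=f.astype(int)
# screws: bright centroids
P=[]
for (u,v) in [(264,97),(389,98),(381,238),(271,238)]:
    p=g[v-8:v+9,u-8:u+9]; m=p>np.median(p)+25; ys,xs=np.where(m); P.append((u-8+xs.mean(),v-8+ys.mean())); 
print(np.round(P,1)); W=np.array([onz(c,*p,60) for p in P]); print(W.round(1),W.mean(0))
print([(np.linalg.norm(W[i]-W[i-1]).round(1),np.degrees(np.arctan2(*(W[i]-W[i-1])[::-1])).round(1)) for i in range(4)])
print(t,rv)
```

```text
(595, 504, 3)
[[263.7  96.2]
 [385.6  93.6]
 [380.7 237.8]
 [270.8 237.8]]
[[430.6 194.8]
 [451.7 281.8]
 [562.4 254.8]
 [538.9 166. ]] [495.88667349 224.34504046]
[(np.float64(112.0), np.float64(165.1)), (np.float64(89.6), np.float64(76.4)), (np.float64(113.9), np.float64(-13.7)), (np.float64(91.8), np.float64(-104.8))]
[523.14371423 216.42655615 143.96899648] [4.04668820e-01 3.11388369e+00 1.03459927e-03]
```

View pics/w3c.png

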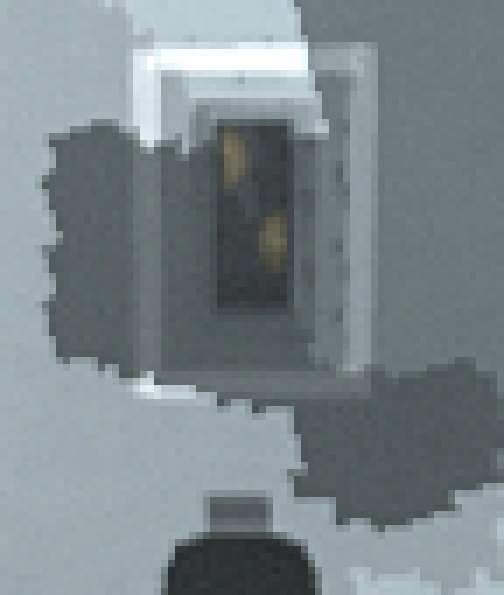

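Crop (×7, origin 290,140): keyhole surround 132–378 × 42–398, slot dark 216–290 wide, centre ≈ (253,221) → pixel (325.7,171.1); key bit's near edge at crop (237,490) → pixel (323.4,209.6), 6 mm wide as expected. Compute the offset.

Run:
```python
import pickle; from h import *
c,t,rv=pickle.load(open('w3.pkl','rb'))
M=R.from_rotvec(rv).as_matrix(); tx,ty=M[:2,0],M[:2,1]; print('toolz',M[:,2],'yaw',np.degrees(np.arctan2(ty[1],ty[0])))
k=onz(c,325.7,171.1,60); e=onz(c,323.4,209.6,106); b=onz(c,323.8,216.2,150)
print('keyhole',k,'slot ends dark',onz(c,325.7,171.1,60))
print('key off tool x,y (edge-10):',(e-t[:2])@tx-10,(e-t[:2])@ty,'bow near (should be 17)',[( (onz(c,323.8,216.2,z)-t[:2])@tx,(onz(c,323.8,216.2,z)-t[:2])@ty) for z in (171,135)])
print('hole off tool',(k-t[:2])@tx,(k-t[:2])@ty)
# top view check
cc=pickle.load(open('cams0.pkl','rb'))['top']; tt=pickle.load(open('t3.pkl','rb'))
# scene view of key tip
s=pickle.load(open('s3.pkl','rb')); print('scene proj tip',proj(s,[*t[:2],101]),'hole',proj(s,[*k,60]))
```

```text
toolz [ 1.59646378e-03  4.57036336e-04 -9.99998621e-01] yaw 75.19113434062214
keyhole [496.12403593 224.68087237] slot ends dark [496.12403593 224.68087237]
key off tool x,y (edge-10): 0.9072868489724186 -0.6488723272591759 bow near (should be 17) [(np.float64(28.1395251962766), np.float64(-0.31456026316754093)), (np.float64(16.067411787193695), np.float64(-0.35592025927780097))]
hole off tool 28.23192609112385 1.074034929510134
scene proj tip [298.79497854 163.21051298] hole [292.62652306 172.91498021]
```

Run:
```python
import pickle,time; from h import *
from plant import ctrl
c,t,rv=pickle.load(open('w3.pkl','rb')); M=R.from_rotvec(rv).as_matrix(); tx,ty=M[:2,0],M[:2,1]
goal=t[:2]+27.5*tx+1.6*ty; o=down(np.radians(75.6))
cmd=goal.copy()
ctrl.servo_line([*cmd,125],o,speed=100); ctrl.wait(.15)
a=ctrl.current_tcp_pos(); cmd+=goal-a[:2]; print('err',goal-a[:2],a[2])
ctrl.servo_line([*cmd,108],o,speed=60); ctrl.wait(.1); f0=ctrl.current_ft_force(); print('f0',f0,ctrl.current_tcp_pos(),goal)
z=108
while z>93:
    z-=1; ctrl.servo_line([*cmd,z],o,speed=20); f=ctrl.current_ft_force()-f0; m=ctrl.current_moment()
    a=ctrl.current_tcp_pos(); print(z,a[2].round(1),f.round(1),'tool',(f[:2]@tx).round(1),(f[:2]@ty).round(1),m.round(2))
    if f[2]>12: print('stop');break
    cmd+=np.clip(0.05*f[:2],-.4,.4)*(np.abs(f[:2])>1.5)
print(ctrl.current_t(),cmd,goal,ctrl.current_grip_width())
```

```text
err [-0.79541187 -0.02938527] 125.41954485793296
f0 [ 0.62088568 -0.26456458  0.18346973] [496.22059392 224.9619676  108.0135949 ] [496.96614633 225.00230714]
107 107.1 [ 0.4 -0.4 -1.2] tool -0.5 -0.3 [-0.    0.01 -0.01]
106 105.9 [-0.1  0.8 -0.3] tool 0.3 0.7 [-0.   -0.   -0.03]
105 104.9 [-0.5  0.7 -0.7] tool 0.7 0.6 [ 0.    0.   -0.02]
104 103.9 [-0.5  0.6 -1.3] tool 0.7 0.4 [ 0.04 -0.03 -0.01]
103 102.9 [-0.5  0.8 -1.5] tool 0.7 0.6 [-0.   -0.05  0.03]
102 101.9 [-1.3  0.7 -0.4] tool 1.5 0.4 [-0.02 -0.04 -0.01]
101 100.9 [-1.   1.  -0.7] tool 1.2 0.7 [ 0.01 -0.01 -0.02]
100 99.9 [-0.3  0.  -0.5] tool 0.3 -0.1 [ 0.04 -0.04  0.05]
99 98.9 [-0.6  0.7 -0.8] tool 0.7 0.5 [-0.02 -0.02  0.04]
98 97.9 [-0.6  0.  -0.7] tool 0.6 -0.1 [-0.01  0.02  0.02]
97 96.9 [-0.4  0.6 -0.3] tool 0.6 0.5 [0.03 0.03 0.01]
96 95.9 [ 0.  -0.   0.2] tool -0.1 -0.0 [ 0.04  0.05 -0.05]
95 94.9 [-1.4  0.  -1. ] tool 1.4 -0.4 [-0.05  0.    0.01]
94 93.9 [-0.5 -0.2 -0.7] tool 0.4 -0.4 [-0.03  0.02 -0.01]
93 92.9 [-1.2  0.7 -0.8] tool 1.3 0.4 [ 0.04 -0.   -0.03]
25.1333 [496.17073447 224.97292186] [496.96614633 225.00230714] 10.467218735706753
```

Run:
```python
from h import *
from plant import ctrl
cmd=np.array([496.4,224.98]); a0=75.6; M=R.from_rotvec(down(np.radians(a0))).as_matrix(); tx,ty=M[:2,0],M[:2,1]
f0=np.array([0.3,0,-.4]); z=93; s=1; t0=ctrl.current_t()
while z>78.5 and ctrl.current_t()-t0<16:
    z-=.8; s=-s
    ctrl.servo_line([*(cmd),z],down(np.radians(a0+3*s)),speed=25)
    f=ctrl.current_ft_force()-f0; a=ctrl.current_tcp_pos()
    print(round(z,1),a[2].round(1),f[2].round(1),'tool',(f[:2]@tx).round(1),(f[:2]@ty).round(1),ctrl.current_moment()[2].round(2),ctrl.current_grip_width().round(2))
    lat=f[:2]; cmd+=np.clip(0.04*lat,-.3,.3)*(np.abs(lat)>2)
    if f[2]>16: 
        print('high');
        if a[2]<81.5: break
        z+=.8
        for q in (4,-4): ctrl.servo_line([*(cmd),z],down(np.radians(a0+q)),speed=25)
        print('after wiggle',ctrl.current_ft_force()[2])
print(ctrl.current_t(),cmd,ctrl.current_tcp_pos(),ctrl.current_ft_force())
```

```text
Traceback (most recent call last):
AttributeError: 'float' object has no attribute 'round'
```

```bash
cat > ins.py <<'E'
from h import *
from plant import ctrl
cmd=np.array([496.4,224.98]); a0=75.6; M=R.from_rotvec(down(np.radians(a0))).as_matrix(); tx,ty=M[:2,0],M[:2,1]
f0=np.array([0.3,0,-.4]); z=93; s=1; t0=ctrl.current_t()
while z>78.5 and ctrl.current_t()-t0<16:
    z-=.8; s=-s
    ctrl.servo_line([*(cmd),z],down(np.radians(a0+3*s)),speed=25)
    f=ctrl.current_ft_force()-f0; a=ctrl.current_tcp_pos()
    print(np.round([z,a[2],f[2],f[:2]@tx,f[:2]@ty,ctrl.current_moment()[2],ctrl.current_grip_width()],2))
    lat=f[:2]; cmd+=np.clip(0.04*lat,-.3,.3)*(np.abs(lat)>2)
    if f[2]>16: 
        print('high');
        if a[2]<81.5: break
        z+=.8
        for q in (4,-4): ctrl.servo_line([*(cmd),z],down(np.radians(a0+q)),speed=25)
        print('after wiggle',ctrl.current_ft_force()[2])
print(ctrl.current_t(),cmd,ctrl.current_tcp_pos(),ctrl.current_ft_force())
E
python3 ins.py
```

```text
[ 9.220e+01  9.220e+01  8.900e-01  9.200e-01 -2.300e-01 -4.000e-02
  1.042e+01]
[ 9.140e+01  9.140e+01 -3.000e-02  2.000e-02 -5.000e-02 -5.000e-02
  1.035e+01]
[90.6  90.62  0.58 -0.25 -1.34  0.   10.42]
[ 8.980e+01  8.991e+01  1.400e+00  5.000e-01 -7.000e-02 -6.000e-02
  1.025e+01]
[8.900e+01 8.908e+01 9.500e-01 5.000e-02 8.700e-01 3.000e-02 1.033e+01]
[ 8.820e+01  8.861e+01  5.630e+00 -8.900e-01  8.100e-01 -7.000e-02
  1.036e+01]
[87.4  87.38 -3.7  -2.21  1.   -0.14 10.16]
[ 8.660e+01  8.650e+01 -1.700e+00 -1.450e+00  4.100e-01 -2.000e-02
  1.029e+01]
[ 8.580e+01  8.579e+01 -2.200e-01 -2.600e-01  1.260e+00  3.000e-02
  1.047e+01]
[ 8.500e+01  8.521e+01  3.870e+00  2.800e-01  3.600e-01 -7.000e-02
  1.002e+01]
[ 8.420e+01  8.423e+01  1.560e+00  4.700e-01  1.050e+00 -5.000e-02
  1.027e+01]
[ 8.340e+01  8.333e+01  7.800e-01  7.300e-01  3.700e-01 -7.000e-02
  1.047e+01]
[82.6  82.45 -2.07 -0.14  1.02  0.    9.7 ]
[ 8.180e+01  8.164e+01 -1.310e+00  9.300e-01  2.100e-01 -5.000e-02
  1.032e+01]
[ 8.100e+01  8.101e+01 -6.700e-01  8.000e-02  9.700e-01 -3.000e-02
  1.058e+01]
[ 8.020e+01  8.020e+01 -1.280e+00 -6.500e-01  1.600e-01 -3.000e-02
  1.044e+01]
[ 7.940e+01  7.958e+01  1.930e+00  5.900e-01  1.110e+00 -2.000e-02
  1.037e+01]
[ 7.860e+01  7.940e+01  1.449e+01  1.140e+00 -7.500e-01 -4.000e-02
  1.034e+01]
[ 7.780e+01  7.920e+01  2.537e+01  2.970e+00 -1.980e+00 -4.000e-02
  1.028e+01]
high
30.2833 [496.36102393 224.98      ] [497.29736557 225.27362598  79.2007065 ] [-3.06518171 -1.1767262  24.97138786]
```

```bash
cat > turn.py <<'E'
from h import *
from plant import ctrl
def tx(a): return np.array([-np.sin(a),np.cos(a)])
a0=np.radians(75.6); pos=np.array([496.36,224.98]); K=pos+0.7*tx(a0); z=79.0
ctrl.servo_line([*pos,z],down(a0),speed=20); ctrl.wait(.3)
print('home',ctrl.current_tcp_pos(),ctrl.current_ft_force(),ctrl.current_t())
adj=np.zeros(2)
for k in range(1,15):
    th=np.radians(6*k); a=a0-th
    ctrl.servo_line([*(K-0.7*tx(a)+adj),z],down(a),speed=25)
    f=ctrl.current_ft_force(); m=ctrl.current_moment(); r=R.from_rotvec(ctrl.current_tcp_rot()).as_matrix()
    print(k,np.round([th,a0-np.arctan2(r[1,1],r[0,1]),*f,m[2],ctrl.current_grip_width()],2))
    lat=f[:2]; adj+=np.clip(0.04*lat,-.3,.3)*(np.abs(lat)>3)
    if abs(m[2])>1.0 or np.linalg.norm(f)>30: print('stop'); break
print(ctrl.current_t(),adj,ctrl.current_tcp_pos())
E
python3 turn.py
```

```text
home [496.75469792 225.07499845  79.43726569] [-1.49890465 -0.76552571 10.75280354] 30.8333
1 [ 0.1   0.11  0.43  1.08 11.37  0.04  9.91]
2 [ 0.21  0.21  0.76  0.52 10.22  0.   10.04]
3 [0.31 0.32 0.41 1.17 9.78 0.02 9.89]
4 [ 0.42  0.42  0.68  1.91  8.39  0.   10.13]
5 [ 0.52  0.53  1.57  2.96  7.76  0.06 10.53]
6 [ 0.63  0.63  1.72  3.33  7.83  0.06 10.51]
7 [ 0.73  0.73  2.05  1.99  7.94  0.02 10.21]
8 [ 0.84  0.84  3.09  2.04  7.6   0.07 10.24]
9 [ 0.94  0.94  3.4   3.84  6.    0.09 10.35]
10 [ 1.05  1.05  4.37  2.62  6.43  0.08 10.25]
11 [ 1.15  1.15  4.01  1.85  6.39  0.07 10.25]
12 [ 1.26  1.26  4.67  1.57  5.34  0.09 10.08]
13 [ 1.36  1.36  3.96  2.1   5.25  0.07 10.48]
14 [ 1.47  1.47  3.8   1.48  6.61  0.03 10.39]
34.45 [1.09177023 0.28657606] [498.06696863 225.23788505  79.54957627]
```

Run:
```python
from h import *
from plant import ctrl,vision
def tx(a): return np.array([-np.sin(a),np.cos(a)])
a0=np.radians(75.6); K=np.array([496.36,224.98])+0.7*tx(a0)+[1.09,.29]
for d in (86,88,90):
    a=a0-np.radians(d); p=K-0.7*tx(a); ctrl.servo_line([*p,79.0],down(a),speed=25); ctrl.wait(.1)
    m=np.mean([ctrl.current_moment()[2] for _ in range(1)]); f=ctrl.current_ft_force()
    print(d,np.round([*f,m,ctrl.current_grip_width(),ctrl.current_gripper_force()],2))
    if abs(m)>.25: break
ctrl.wait(.3); print(ctrl.current_t(),ctrl.current_moment(),ctrl.current_tcp_pos())
c=vision.camera('wrist'); t=vision.camera('top')
A=cv2.resize(c['frame'][120:290,230:430],None,fx=2.5,fy=2.5); B=cv2.resize(t['frame'][150:220,200:330],None,fx=2.3,fy=2.3)
W=np.zeros((600,800,3),np.uint8); W[:A.shape[0],:A.shape[1]]=A; W[:B.shape[0],500:500+B.shape[1]]=B[:, :300]
cv2.imwrite('pics/end.png',np.clip(W[:,:,::-1]*1.4,0,255))
```

```text
86 [ 4.78  1.78  7.16  0.11 10.15 60.69]
88 [ 4.87  1.35  6.64  0.1  10.28 60.61]
90 [ 5.34  1.98  5.49  0.36 10.37 60.68]
35.8 [ 0.33118625 -1.04239922  0.35472546] [498.19769112 225.22412989  79.52616755][ WARN:0@2.654] global loadsave.cpp:1063 imwrite_ Unsupported depth image for selected encoder is fallbacked to CV_8U.
```

View pics/end.png

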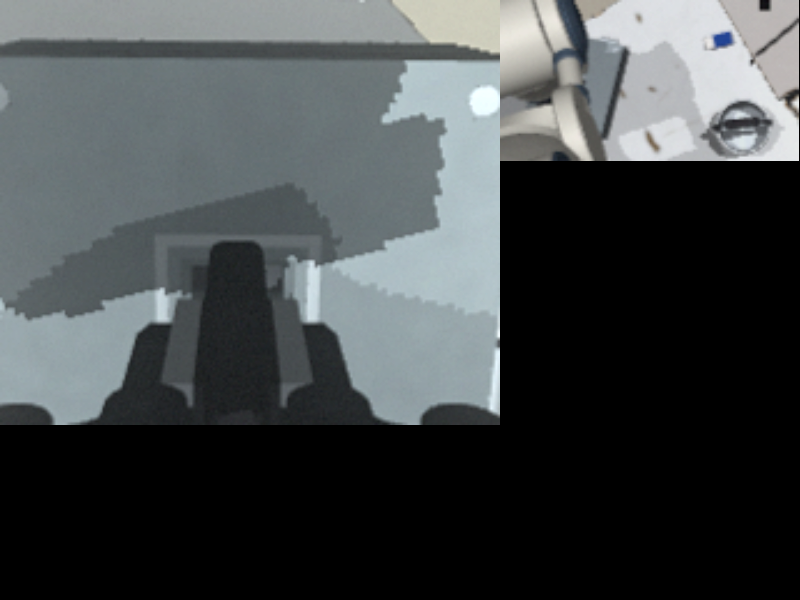

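The picture shows the key home and turned across the keyhole, still in the fingers at (235,300), and the canister upright on the table at (740,128). The moment rose to 0.36 N m, so the lock is at its stop.

```bash
python3 -c "
from plant import ctrl
print(ctrl.finish_job())"
```

```text
the job is handed in; nothing more can be done
None
```

I handed the job in at about 36 s (the result was not shown): the canister stands upright on the table, and the key is fully home, turned clockwise to the stop and still gripped.

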